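# Hold a spring clamp open over the drawing stand's board

### The job

Fold the board of the drawing stand up until it stands upright, square to its base, and let go of it. Then squeeze the smaller spring clamp off the clamp rail and finish still holding it squeezed wide open over the middle of the board's top edge, one jaw in front of the card and one behind the board, both reaching well down past the edge but touching nothing, so that I can square up the card before it is clamped. Do not drop the clamp or let it bite or knock against the board, and leave everything else where it lies.

Things in the scene. Friction and masses are not known exactly. Their poses are not given: they have to be found in the camera images.
- stand: Plywood folding drawing stand, fixed. Origin: centre of its underside; base 165 mm (x) by 190 mm (y), plate top at z 15 mm, a rest strip 27 mm high along its front. x points from its front (robot's side) to its rear, z up. The board is hinged across the rear, along y at x +70, z +30 mm, and folds over the base like a laptop lid.
- board (a joint): Angle of the board about its hinge, rad: 0 folded flat forward over the base, pi/2 upright, up to 2.5 leaning to the rear. Starts part open, 0.75 to 1.05, free edge up and toward the robot. Stiff hinge (about 0.35 N m; board 0.25 kg): the board stays where it is left.
- board_hinge (a point): Middle of the board's hinge line, 30 mm above the bench. Axes as board_top.
- board_top (a point): Middle of the board's free (top) edge, halfway through its 11 mm (9 mm plywood, 2 mm stiff card on the front), 150 mm from the hinge line; board 180 mm wide, card 150 mm, tops flush. Axes turn with the board: x from the top edge to the hinge (down when upright), y along the edge, z out of the plain back (rearward when upright). Card face at z -5.5 mm, back at z +5.5 mm.
- rail: Clamp rail, fixed: wooden board 13 mm thick, 220 mm long, standing on edge along its own y, top edge 140 mm above the bench, on a foot 80 by 230 mm. Origin: centre of the underside. A bigger steel spring clamp (1.45 times the size, top about 235 mm above the bench) is parked for good at y -62 mm and cannot be removed.
- clamp: Smaller steel spring clamp, about 140 g, parked astride the rail's top edge at y +30 to +70 mm of the rail, handles up, jaws down; lifts straight off once squeezed. Origin: middle of its pin, 148.5 mm above the bench when parked. Axes of its rear (+x) lever; parked: z up, y along the pin and the rail, x square to the rail. Levers 20 mm wide in y; jaws end 52 mm below the pin (49 squeezed).
- clamp_lever (a joint): How far the clamp is squeezed, rad: front lever against rear one. 0 parked on the rail, -0.26 jaws shut, 0.52 at the stop (jaw tips 39 mm apart inside). A spring (0.6 N m/rad) shuts it: squeezing 46 mm above the pin takes about 9 N at 0, 16 N at the stop. Held by both handles, each lever has turned by half of this.
- clamp_grip (a point): Place to squeeze: between the handles, 46 mm above the pin on the body's z axis. The grey-sleeved handles rise 57 mm above the pin (61 squeezed). Over their outer faces, parked: 53 mm here and 58 mm at the top (each leans out 0.26 rad); squeezed to the stop: parallel, 28 mm. Fixed to the rear lever, so it leans with it.
- tip_a (a point): Inner lower corner of the jaw pad of the rear (+x) lever, at the middle of the pad's 22 mm width.
- tip_b (a point): Inner lower corner of the jaw pad of the front (-x) lever, at the middle of the pad's 22 mm width. The distance from tip_a to tip_b is the gap between the jaws.
- masking_tape: Roll of masking tape, 100 mm across, 24 mm high, bystander. Origin: centre of its underside.
- jar_screws: Jar with a green lid, 89 mm across, 137 mm high, bystander. Origin: centre of its underside.
- c_clamp: Screw C-clamp lying flat, 148 x 105 x 22 mm, bystander (not the clamp to use). Origin: centre of its underside.
- driver_flat: Screwdriver with an amber handle, 212 mm long, 29 mm thick, lying flat, bystander. Origin: centre of its underside.
There are look-alikes about, which are no part of the job. Several things have the shape of the clamp; the one meant has the colours described above.

How it is judged:
By the outcome, as a careful person would: the job done as asked, in the order asked, and still so for the second after the job is handed in, while the arm keeps its last pose, push and grip.
It also fails if it takes over 64 s, if anything falls off the work surface, if the arm or the gripper's body presses on something with over 40 N, if the wrist force passes 120 N, or if a joint passes its speed limit or range.

### The arm

A 6-joint arm with a two-finger parallel gripper is mounted at the origin on the work surface; the furniture and walls round the work are solid. World frame = base frame: x ahead of the robot, y to its left, z up, the work surface at z = 0. Lengths are in mm, angles in degrees, forces in N, time in s.
With the tool pointing down it reaches from about 300 to 850 mm from the base axis. Payload 4.2 kg.
Tool frame: the origin (TCP) lies midway between the tips of the shut fingers; the grasp point (between the pads) lies 19 mm behind it (env.grasp_offset is the distance from the TCP to the grasp point, in mm); z points along the fingers, y is the line along which they close (so a half turn about z gives the same grasp; the last joint's range is limited). The gripper opens to 91 mm and grips with 3 to 60 N. Pads are 32 mm wide; open, the fingers measure 118 mm over their backs; the gripper's body (76 mm by 178 mm) begins 60 mm behind the grasp point.
Start: joints at [67.609, 18.312, 89.639, -0, 72.044, -1.146], TCP at [208.361, 535.937, 213.976] pointing down, gripper open.
Joint ranges: [-177.97, 177.97], [-48.28, 115.42], [12.27, 149.76], [-77.06, 257.06], [2.81, 150.46], [-146.56, 146.56]. Speed limits (degrees/s): [147.25, 147.25, 180, 180, 180, 180].

### API

Orientations are given as [roll, pitch, yaw] about the fixed x, y, z axes, in that order (R = Rz(yaw) Ry(pitch) Rx(roll)).
In Python, from workcell import env, optics gives the robot as it stands. The module is installed in compiled form; this text tells all that it offers.
- The arm moves only by the tool send_rows, never from a script. Its argument "targets" is a list that holds one entry, the list of rows, each a list of 7 numbers: the turn, a rotation vector about the world's x, y, z scaled (see below), then the shift along the world's x, y, z scaled (see below), then the closure, from -1 (fully open) to 1 (shut). In form: [[[rx, ry, rz, x, y, z, gripper], ...]]. A call has 1 to 12 rows; each row shifts and turns the commanded pose from where the row before left it; what a row does not reach is not made up. The controller multiplies each number of a shift by 0.2 m and each number of a turn by pi/2 rad. A row lasts 1/10 s, in which the tool goes at most 50 mm and 8.59 degrees, less where a joint would pass 70% of its speed; a pose out of reach is approached as far as the arm can. A call with a number of a shift or a turn outside -1 to 1 is refused whole. A call with a gripper value outside its range is refused whole. The fingers move at their own pace and stop on an object; "grip_force" is the grip in N (left out, the last holds). Time passes only in rows, so rows that do not move let the fingers close. It gives the time, the measured TCP pose, the force, the opening and the grip force at its end, in the units of the state.
- env.state(): the state, without advancing time (a new reading comes with each control period).
- optics.grab_frame(name): name is "scene" or "top" or "wrist"; returns (picture, depth): 420x560x3 uint8, red, green, blue; 420x560 float32, mm along the optical axis (not along the pixel's ray), 0 where there is no reading.
- optics.camera_info(name): a dict with "camera_matrix" (3x3 intrinsics, pixels), "k1" (the pictures are not rectified: a ray, as slopes to the right and down, at radius r is drawn at 1 + k1 r^2 times it, then the intrinsics apply), "R" (3x3) and "t" (3): a world point X has camera coordinates R X + t; the wrist camera has in their place "mount" (4x4, takes a point from camera to tool coordinates, whose origin is the TCP and whose axes are the flange's). Camera axes: x right, y down, z forward; pixel columns grow to the right and rows downward; lengths in mm; the calibration is good to about 2 mm. A picture is of the moment at which its call begins: read the wrist's pose just before it. camera_info takes no time and is no camera call.
- env.job_done(): hands the job in; it is judged then, once.
Trained networks look in the newest picture that a camera, given by its name, has taken for a name from the list of things; names that differ only in an ending like _2 or _b are one class to them, and where a whole thing is asked for, a point or a joint stands for the part that bears it (a point fixed in the world has none). Each returns a list of dicts, best first, with "conf" (0 to 1); they miss things now and then, are a little off and sometimes report something else, mostly with a low value. They report only what shows in the picture. A call takes as long as a camera call. They do not tell look-alikes from the thing itself.
- optics.silhouettes(camera, name): "mask" (420x560 bool, what is visible of it) and "at" ([column, row] in pixels, amid what is visible of it).
- optics.place_of(camera, name): "at" ([column, row] in pixels: a listed point, or the origin of a listed thing).
The state is a dict: "time_s": time; "qpos": joint angles; "qvel": joint speeds; "effort": joint torques, N m; "ee_pos": TCP position; "ee_rot": TCP orientation; "force": force on the tool from outside, world axes, zero at the start; "torque": the same for the moment, N m; "gripper_width": finger opening in mm; "gripper_force": force on a finger pad.
Only numpy, scipy, OpenCV 4.12 (cv2) and the standard library are available. Lean on these libraries where they do the work, as an engineer would, in place of code of your own. Each camera call takes 0.05 s, during which the arm holds its last target. There are 200 camera calls.

## Working session

There is one attempt and no reset: what is moved stays moved. The work goes in short steps, Python scripts to look and compute and a tool call to move; the robot and the scene stay as the last step left them, time stands still between calls to the robot, and variables do not carry over. Pictures are saved under pics/ and viewed, at most 10 in all, crops included, and the job is handed in when it is done.

Besides the shell and the picture viewer there is one more tool, called after "Emit:" by a JSON object that holds its "op" and its "data", one argument or row to a line. send_rows: Moves the arm, as the interface text tells. Its arguments: {"type":"object","properties":{"targets":{"type":"array"},"grip_force":{"type":"number"}},"required":["targets"]}

```bash
mkdir -p pics; cat > h.py <<'E'
import numpy as np, cv2
from workcell import env, optics
from scipy.spatial.transform import Rotation as Ro
def cam(n):
    c=optics.camera_info(n); K=np.array(c["camera_matrix"]); k=c["k1"]
    if "R" in c: R=np.array(c["R"]);t=np.array(c["t"])
    else:
        s=env.state(); M=np.array(c["mount"]); T=np.eye(4); T[:3,:3]=Ro.from_euler('xyz',s["ee_rot"],degrees=True).as_matrix();T[:3,3]=s["ee_pos"]
        W=np.linalg.inv(T@M);R=W[:3,:3];t=W[:3,3]
    return K,k,R,t
def ray(C,uv):
    K,k,R,t=C; uv=np.array(uv,float).reshape(-1,1,2)
    p=cv2.undistortPoints(uv,K,np.array([k,0,0,0.]))[:,0]
    return np.c_[p,np.ones(len(p))]
def pts(C,uv,d): # depth along axis
    K,k,R,t=C; return (ray(C,uv)*np.array(d).reshape(-1,1)-t)@R
def cloud(C,D,m=None):
    ok=D>0
    if m is not None: ok&=m
    v,u=np.nonzero(ok); return pts(C,np.c_[u,v],D[v,u])
def proj(C,X):
    K,k,R,t=C; return cv2.projectPoints(np.array(X,float).reshape(-1,3),cv2.Rodrigues(R)[0],t,K,np.array([k,0,0,0.]))[0][:,0]
def onz(C,uv,z):
    K,k,R,t=C; r=ray(C,uv)@R; o=-R.T@t; return o+r*((z-o[2])/r[:,2:3])
E
python3 - <<'E'
from h import *
print(env.state(),env.grasp_offset)
for n in("scene","top"):
    C=cam(n); I,D=optics.grab_frame(n); cv2.imwrite(f"pics/{n}1.png",I[:,:,::-1]); np.save(f"{n}1.npy",D)
    print(n,-C[2].T@C[3])
    for o in("stand","board_hinge","board_top","rail","clamp","clamp_grip","tip_a"):
        for r in optics.place_of(n,o)[:3]:
            u=r["at"]; d=D[int(u[1]),int(u[0])]
            print(o,round(r["conf"],2),np.round(u),pts(C,[u],[d]).round())
E
```

```text
{'time_s': 0.0, 'qpos': array([ 6.76082705e+01,  1.83498650e+01,  8.97069565e+01, -4.40351226e-05,
        7.20434553e+01, -1.14413386e+00]), 'qvel': array([ 0.08521877,  0.08489438, -0.01059192, -0.03479321, -0.19285595,
       -0.07001718]), 'effort': array([-1.62326472e-05, -4.12458229e+01, -2.31975871e+01,  7.28527992e-02,
        4.57566103e-02, -1.32653604e-04]), 'ee_pos': array([208.16749564, 535.44727824, 213.13435678]), 'ee_rot': array([-1.79899742e+02, -1.96042623e-03,  1.58752416e+02]), 'force': array([-0.10606499,  0.82980555, -0.39365174]), 'torque': array([-0.02331605, -0.01014664, -0.00760824]), 'gripper_force': 0.0, 'gripper_width': 91.05713900594245} 18.8
scene [ 181.81506881  359.11936591 1207.77585847]
stand 0.74 [227. 348.] [[385. 301. 150.]]
board_hinge 0.98 [197. 340.] [[481. 335.  13.]]
board_top 0.34 [196. 338.] [[490. 335.  -2.]]
rail 0.87 [339. 197.] [[ 464. -184.  123.]]
clamp 0.7 [353. 158.] [[ 508. -289.  156.]]
clamp 0.52 [383. 218.] [[ 345. -244.   76.]]
clamp_grip 0.78 [390. 212.] [[ 344. -277.   75.]]
clamp_grip 0.58 [356. 148.] [[ 570. -412.   16.]]
clamp_grip 0.57 [340. 198.] [[ 469. -198.   96.]]
tip_a 0.7 [354. 172.] [[ 493. -284.  109.]]
tip_a 0.54 [381. 226.] [[ 340. -246.   30.]]
tip_a 0.48 [381. 226.] [[ 343. -246.   29.]]
top [ 379.8716912   -28.97814226 1325.74090178]
stand 0.63 [181. 262.] [[404. 286.  18.]]
board_hinge 0.62 [164. 237.] [[483. 350.  -1.]]
board_top 0.97 [172. 263.] [[399. 280. 150.]]
board_top 0.2 [180. 258.] [[413. 257. 144.]]
rail 0.27 [182. 261.] [[407. 281.  16.]]
clamp 0.62 [370. 228.] [[ 510. -285.  160.]]
clamp 0.47 [360. 283.] [[ 350. -283.   11.]]
clamp_grip 0.66 [373. 230.] [[ 504. -295.  159.]]
clamp_grip 0.57 [182. 260.] [[410. 281.  20.]]
tip_a 0.75 [367. 230.] [[ 505. -280.  142.]]
tip_a 0.53 [352. 282.] [[ 355. -247.   86.]]
tip_a 0.39 [365. 226.] [[ 519. -281.  115.]]
```

```bash
python3 - <<'E'
import cv2
a=cv2.imread('pics/scene1.png');cv2.imwrite('pics/s1.png',cv2.resize(a,(800,600)))
a=cv2.imread('pics/top1.png');cv2.imwrite('pics/t1.png',cv2.resize(a,(800,600)))
E
```

```text
(no output)
```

View pics/s1.png

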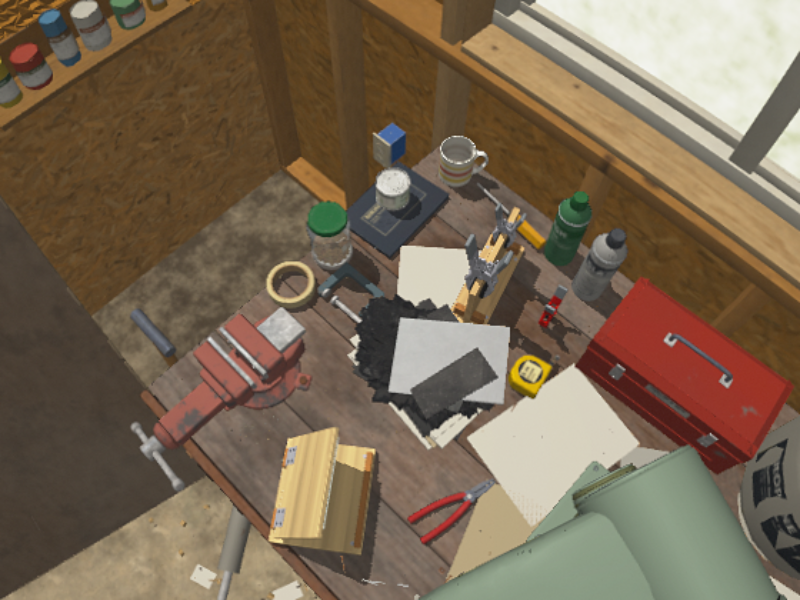

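View pics/t1.png

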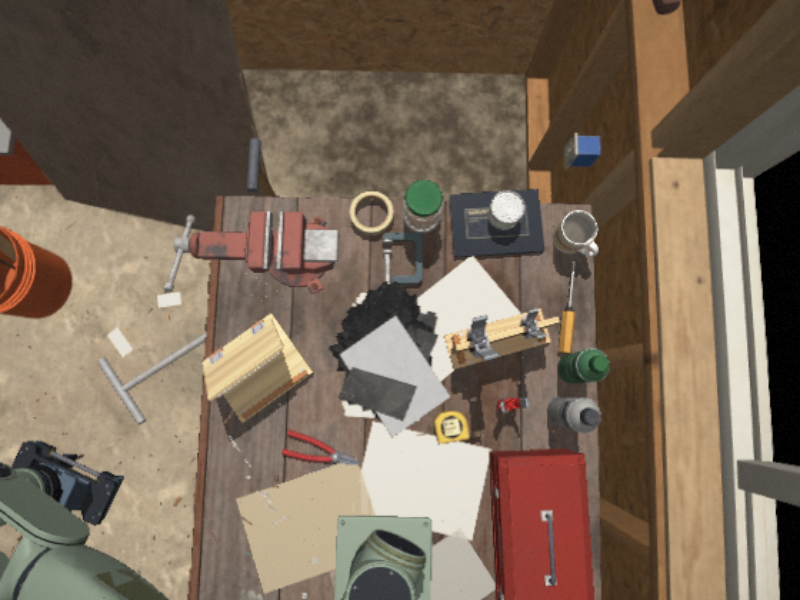

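Stand at left (t1 ~ (255,365)), its hinge line from (207,362) to (270,320). The rail is at right, with the bigger clamp at (482,335) and the smaller at (535,322). The red clamp at (512,403) is a decoy. Next I fit the geometry from depth.

```bash
python3 - <<'E'
from h import *
P=[]
for n in("scene","top"):
    P.append(cloud(cam(n),np.load(f"{n}1.npy")))
for i,n in enumerate(("scene","top")):
    A=P[i]
    print("==",n)
    # bench height
    b=A[(abs(A[:,0]-350)<60)&(abs(A[:,1]-60)<60)]; print("bench",np.percentile(b[:,2],[10,50,90]).round(1))
    S=A[(A[:,0]>300)&(A[:,0]<540)&(A[:,1]>160)&(A[:,1]<440)&(A[:,2]>8)]
    # board plane RANSAC
    B=S[S[:,2]>45]; best=(0,)
    rng=np.random.default_rng(0)
    for _ in range(500):
        q=B[rng.choice(len(B),3,False)]; nn=np.cross(q[1]-q[0],q[2]-q[0]); l=np.linalg.norm(nn)
        if l<1: continue
        nn/=l; m=abs((B-q[0])@nn)<2.5
        if m.sum()>best[0]: best=(m.sum(),m)
    Q=B[best[1]]; c=Q.mean(0); nn=np.linalg.svd(Q-c)[2][2]; nn*=np.sign(nn[2])
    print("board n",nn.round(3),best[0],len(B),"tilt(from horiz)",np.degrees(np.arccos(nn[2])).round(1),"yaw",np.degrees(np.arctan2(nn[1],nn[0])).round(1))
    h=np.array([nn[0],nn[1],0]);h/=np.linalg.norm(h); e=np.array([-h[1],h[0],0])
    S2=S[abs((S-c)@nn)<3]
    print("c",c,"e range",np.percentile(S2@e,[0.5,99.5]),"h range",np.percentile(S2@h,[.5,99.5]),"z",np.percentile(S2[:,2],[.5,99.5,100]))
    # rail top
    R=A[(A[:,0]>430)&(A[:,0]<560)&(A[:,1]>-340)&(A[:,1]<-80)&(abs(A[:,2]-140)<7)]
    if len(R)>5:
        c=np.median(R,0); d=np.linalg.svd(R-R.mean(0))[2][0]; d*=np.sign(d[1]); print("rail",len(R),c.round(),d.round(3),np.percentile((R-c)@d,[1,99]).round())
    H=A[(A[:,0]>430)&(A[:,0]<580)&(A[:,1]>-340)&(A[:,1]<-80)&(A[:,2]>165)]
    print(len(H)); 
    for q in H[::max(1,len(H)//25)]: print(q.round(),end=' ')
    print()
E
```

```text
== scene
bench [ -0.6  78.  154.6]
board n [0.627 0.473 0.619] 2115 2438 tilt(from horiz) 51.7 yaw 37.0
c [431.30629601 307.00605827 102.80455299] e range [-105.98953965   72.48422045] h range [487.9743809  589.34874452] z [ 25.58260643 153.39096714 154.66707792]
rail 266 [ 490. -237.  140.] [-0.291  0.957 -0.004] [-103.  102.]
462
[ 533. -290.  207.] [ 526. -279.  202.] [ 522. -281.  190.] [ 521. -287.  174.] [ 494. -301.  178.] [ 497. -299.  167.] [ 490. -286.  165.] [ 511. -178.  232.] [ 506. -168.  236.] [ 503. -166.  232.] [ 501. -174.  215.] [ 498. -167.  216.] [ 497. -190.  185.] [ 437. -204.  234.] [ 494. -169.  199.] [ 491. -174.  192.] [ 492. -173.  187.] [ 492. -168.  187.] [ 494. -163.  185.] [ 434. -185.  231.] [ 454. -195.  191.] [ 441. -182.  217.] [ 436. -184.  216.] [ 480. -170.  168.] [ 445. -180.  194.] [ 454. -179.  173.] 
== top
bench [ -1.1 135.4 158.5]
board n [0.626 0.474 0.619] 1256 1468 tilt(from horiz) 51.7 yaw 37.2
c [436.52393288 303.88414737 102.66152857] e range [-110.51276049   67.12743921] h range [490.01784032 590.85722475] z [ 25.66455525 153.78924107 156.04720072]
rail 251 [ 495. -243.  141.] [-0.293  0.956 -0.002] [-99. 137.]
377
[ 538. -287.  206.] [ 532. -287.  207.] [ 529. -290.  191.] [ 515. -170.  232.] [ 512. -164.  235.] [ 523. -293.  166.] [ 507. -170.  231.] [ 507. -183.  215.] [ 502. -170.  208.] [ 501. -186.  194.] [ 496. -176.  185.] [ 495. -192.  170.] [ 494. -290.  175.] [ 490. -287.  177.] [ 486. -195.  172.] [ 483. -178.  170.] [ 481. -184.  167.] [ 472. -175.  167.] [ 463. -178.  172.] [ 459. -202.  195.] [ 454. -179.  184.] [ 450. -182.  205.] [ 447. -183.  217.] [ 443. -185.  237.] [ 440. -190.  241.] [ 435. -186.  233.]
```

Emit:
{"op": "send_rows", "data": {
  "targets": [
    [[0, 0, -0.0703, 0.085, -0.137, 0, -1], [0, 0, -0.0703, 0.085, -0.137, 0, -1], [0, 0, -0.0703, 0.085, -0.137, 0, -1], [0, 0, -0.0703, 0.085, -0.137, 0, -1], [0, 0, -0.0703, 0.085, -0.137, 0, -1], [0.0513, -0.0679, 0, 0.085, -0.137, -0.03, -1], [0.0513, -0.0679, 0, 0.085, -0.137, -0.03, -1], [0.0513, -0.0679, 0, 0.085, -0.137, -0.03, -1], [0.0513, -0.0679, 0, 0.085, -0.137, -0.03, -1], [0.0513, -0.0679, 0, 0.085, -0.137, -0.03, -1], [0, 0, 0, 0, 0, 0, -1]]
  ]
}}

```text
time_s: 1.9
ee_pos: [365.2, 276.5, 183.4]
ee_rot: [145.7, -0.9, 127.7]
force: [-0.7, -0.4, 0.1]
gripper_width: 91.1
gripper_force: 0.0
```

```bash
python3 - <<'E'
from h import *
s=env.state(); print(s["ee_pos"],s["qpos"],s["force"])
R=Ro.from_euler('xyz',s["ee_rot"],degrees=True).as_matrix(); print(R.round(3))
I,D=optics.grab_frame("wrist"); cv2.imwrite("pics/w1.png",I[:,:,::-1])
A=np.r_[cloud(cam("scene"),np.load("scene1.npy")),cloud(cam("top"),np.load("top1.npy"))]
# obstacles near the clamp, rail frame (x away from robot)
c=np.array([516,-288]); rx=np.array([.956,.292]); ry=np.array([-.292,.956])
u=(A[:,:2]-c)@rx; v=(A[:,:2]-c)@ry
m=(abs(u)<140)&(abs(v)<100)&(A[:,2]>150)
for q in np.unique(np.c_[u,v,A[:,2]][m]//20*20,axis=0): print(q.astype(int),end=' ')
E
```

```text
[365.17396317 276.48181937 183.36607766] [ 33.35377294  -4.90380014 131.57958168   9.63483041  19.40784967
 -12.13733492] [-0.73125945 -0.43600002  0.05218055]
[[-0.611  0.66   0.438]
 [ 0.792  0.498  0.355]
 [ 0.016  0.563 -0.826]]
[-140 -100  160] [-140 -100  180] [-140 -100  200] [-140  -80  140] [-140  -80  160] [-140  -80  180] [-140  -80  200] [-140  -60  140] [-140  -60  160] [-120 -100  180] [-120 -100  200] [-120  -80  140] [-120  -80  160] [-120  -80  180] [-120  -80  200] [-120  -60  140] [-120  -60  160] [-100 -100  140] [-100 -100  160] [-100 -100  180] [-100 -100  200] [-100  -80  140] [-100  -80  160] [-100  -80  180] [-60  80 220] [-40 -20 160] [-40 -20 180] [-40 -20 200] [-40   0 140] [-40   0 160] [-40   0 180] [-40   0 200] [-40  80 140] [-40  80 160] [-40  80 180] [-40  80 200] [-40  80 220] [-20 -20 140] [-20 -20 160] [-20   0 140] [-20   0 160] [-20  80 140] [-20  80 160] [  0 -20 140] [  0 -20 160] [  0 -20 180] [  0 -20 200] [  0   0 140] [  0   0 160] [  0   0 180] [  0   0 200] [  0  80 140] [  0  80 160] [  0  80 180] [  0  80 200] [ 20 -20 200] [ 20   0 180] [ 20   0 200] [ 20  80 200] [ 20  80 220]
```

Emit:
{"op": "send_rows", "data": {
  "targets": [
    [[0.0134, -0.0178, 0, 0.03, -0.038, 0, -1], [0.0134, -0.0178, 0, 0.028, -0.038, 0, -1], [0, 0, 0, 0.034, 0.026, -0.052, -1], [0, 0, 0, 0.034, 0.026, -0.052, -1], [0, 0, 0, 0.034, 0.026, -0.052, -1], [0, 0, 0, 0.034, 0.026, -0.052, -1], [0, 0, 0, 0.034, 0.026, -0.052, -1], [0, 0, 0, 0.034, 0.026, -0.052, -1], [0, 0, 0, 0, 0, 0, -1]]
  ]
}}

```text
time_s: 2.85
ee_pos: [417.2, 296.7, 129.5]
ee_rot: [141.3, -1.0, 128.1]
force: [-0.6, 0.2, 0.3]
gripper_width: 91.1
gripper_force: 0.0
```

```bash
python3 - <<'E'
from h import *
s=env.state(); print(s["ee_pos"],s["qpos"],s["force"])
R=Ro.from_euler('xyz',s["ee_rot"],degrees=True).as_matrix(); print(R.round(3))
I,D=optics.grab_frame("scene"); cv2.imwrite("pics/s2.png",cv2.resize(I[250:420,150:350,::-1],(800,600)))
E
```

```text
[417.20862527 296.67377322 129.50449406] [ 30.47952141   5.52874087 134.97608454  78.33315745   5.68363756
 -83.60248852] [-0.56709439  0.22351165  0.30615242]
[[-0.617  0.621  0.483]
 [ 0.787  0.473  0.397]
 [ 0.018  0.625 -0.781]]
```

View pics/s2.png

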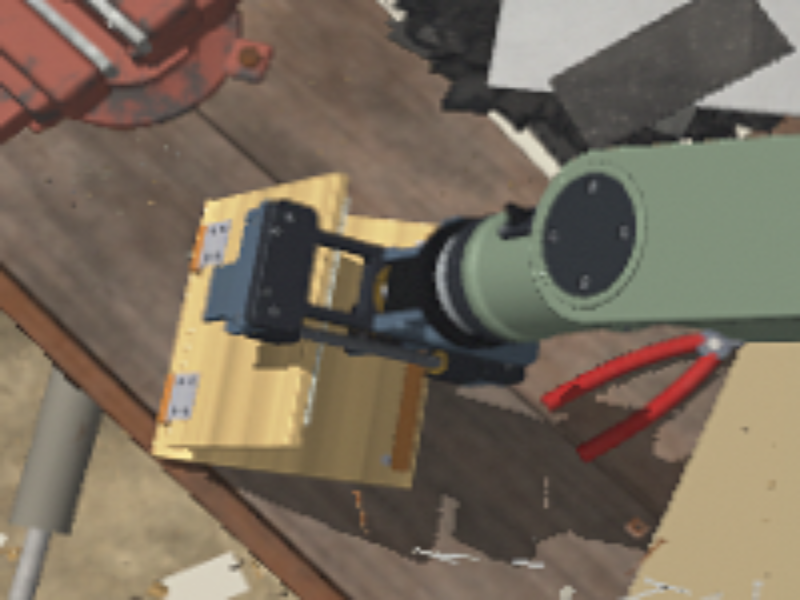

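The fingers straddle the board (fingers at about (260,270) in the crop). The wrist is near-singular, so I'll close and rotate gently.

Emit:
{"op": "send_rows", "data": {
  "targets": [
    [[0, 0, 0, 0, 0, 0, 1], [0, 0, 0, 0, 0, 0, 1], [0, 0, 0, 0, 0, 0, 1], [0, 0, 0, 0, 0, 0, 1], [0, 0, 0, 0, 0, 0, 1], [0, 0, 0, 0, 0, 0, 1], [0, 0, 0, 0, 0, 0, 1], [0, 0, 0, 0, 0, 0, 1]]
  ],
  "grip_force": 8
}}

```text
time_s: 3.7
ee_pos: [416.0, 294.0, 129.2]
ee_rot: [141.4, -0.9, 128.0]
force: [0.3, -0.4, -0.0]
gripper_width: 30.0
gripper_force: 0.0
```

```bash
python3 - <<'E'
from h import *
s=env.state(); print(s["ee_pos"],s["qpos"],s["force"],s["torque"],s["gripper_width"],s["gripper_force"])
E
```

```text
[415.96256833 293.95844622 129.18969196] [ 30.32815259   5.33848217 135.23379946  78.36774923   5.61861722
 -83.80158138] [ 0.32627779 -0.35706697 -0.04286302] [-0.29106797  0.3230642   0.03390371] 29.986223824651006 0.0
```

Emit:
{"op": "send_rows", "data": {
  "targets": [
    [[0, 0, 0, 0, 0, 0, 1], [0, 0, 0, 0, 0, 0, 1], [0, 0, 0, 0, 0, 0, 1], [0, 0, 0, 0, 0, 0, 1]]
  ]
}}

```text
time_s: 4.1
ee_pos: [415.0, 293.3, 128.2]
ee_rot: [141.5, -0.9, 128.0]
force: [-2.8, -3.8, -0.2]
gripper_width: 11.6
gripper_force: 8.1
```

```bash
python3 - <<'E'
from h import *
s=env.state(); print(s["qpos"],s["force"],s["torque"],s["gripper_width"],s["gripper_force"])
p=s["ee_pos"]; a=np.radians(37.1); h=np.array([np.cos(a),np.sin(a),0]); e=np.array([-h[1],h[0],0])
R=Ro.from_euler('xyz',s["ee_rot"],degrees=True).as_matrix(); print(p,R.round(3),p@h,p@e)
print("tilt",np.degrees(np.arcsin(R[2,1])))
E
```

```text
[ 30.32586894   5.34534807 135.34986466  78.36375382   5.60521098
 -83.80603325] [-2.79370357 -3.8460471  -0.16217342] [-0.98273595  1.01103091 -0.10146629] 11.562294325496165 8.056706115603447
[414.97463297 293.26788436 128.21642186] [[-0.616  0.622  0.483]
 [ 0.788  0.475  0.393]
 [ 0.016  0.622 -0.783]] 507.8786285161637 -16.410261914569887
tilt 38.48938894043817
```

Emit:
{"op": "send_rows", "data": {
  "targets": [
    [[-0.0123, 0.0162, 0, 0.0126, 0.0095, 0.0109, 1], [-0.0123, 0.0162, 0, 0.0126, 0.0095, 0.0109, 1], [-0.0123, 0.0162, 0, 0.0126, 0.0095, 0.0109, 1], [-0.0123, 0.0162, 0, 0.0134, 0.0101, 0.0094, 1], [-0.0123, 0.0162, 0, 0.0134, 0.0101, 0.0094, 1], [-0.0123, 0.0162, 0, 0.0134, 0.0101, 0.0094, 1]]
  ]
}}

```text
time_s: 4.7
ee_pos: [425.4, 305.6, 137.8]
ee_rot: [149.7, -1.6, 128.3]
force: [-0.8, -4.4, -4.4]
gripper_width: 11.7
gripper_force: 8.0
```

```bash
cat > st.py <<'E'
from h import *
s=env.state(); print(s["time_s"],s["qpos"].round(1),s["force"].round(1),s["torque"].round(2),s["gripper_width"],s["gripper_force"])
p=s["ee_pos"]; a=np.radians(37.1); h=np.array([np.cos(a),np.sin(a),0]); e=np.array([-h[1],h[0],0])
R=Ro.from_euler('xyz',s["ee_rot"],degrees=True).as_matrix(); print(p,"\n",R.round(3),"h,e",p@h,p@e)
print("tilt",np.degrees(np.arcsin(R[2,1])),"tilt x",np.degrees(np.arcsin(R[2,0])),"ydir",np.degrees(np.arctan2(R[1,1],R[0,1])))
E
python3 st.py
```

```text
4.7 [ 31.3   6.3 126.3  16.1  18.  -20.6] [-0.8 -4.4 -4.4] [-1.22  0.82 -0.29] 11.729458062860841 7.983292266726494
[425.35233794 305.64348721 137.77267741] 
 [[-0.62   0.686  0.381]
 [ 0.784  0.524  0.332]
 [ 0.028  0.504 -0.863]] h,e 523.6207817175184 -12.799594509686315
tilt 30.29465917269693 tilt x 1.592097146114986 ydir 37.403807498498786
```

Emit:
{"op": "send_rows", "data": {
  "targets": [
    [[-0.0369, 0.0487, 0, 0.042, 0.0317, 0.0234, 1], [-0.0369, 0.0487, 0, 0.0435, 0.0329, 0.0185, 1], [-0.0369, 0.0487, 0, 0.0447, 0.0338, 0.0133, 1], [0, 0, 0, 0, 0, 0, 1]]
  ]
}}

```text
time_s: 5.1
ee_pos: [455.0, 328.9, 150.5]
ee_rot: [165.8, -1.9, 127.9]
force: [0.6, -1.1, 3.0]
gripper_width: 12.9
gripper_force: 8.2
```

```bash
python3 st.py
```

```text
5.1 [ 32.9  13.5 108.2   4.4  44.5  -7.5] [ 0.6 -1.1  3. ] [-0.44  0.15 -0.08] 12.926916872780536 8.248612139141187
[454.96899846 328.90510454 150.54025842] 
 [[-0.613  0.77   0.174]
 [ 0.789  0.589  0.176]
 [ 0.033  0.245 -0.969]] h,e 561.2741475559544 -12.11150855945867
tilt 14.1780064023495 tilt x 1.9009851312701658 ydir 37.375343066827014
```

Emit:
{"op": "send_rows", "data": {
  "targets": [
    [[-0.0373, 0.0378, 0, 0.0275, 0.0208, 0.005, 1], [-0.0373, 0.0378, 0, 0.0275, 0.0208, 0.004, 1], [-0.0373, 0.0378, 0, 0.0275, 0.0208, 0.003, 1], [0, 0, 0, 0, 0, 0, 1], [0, 0, 0, 0, 0, 0, 1]]
  ]
}}

```text
time_s: 5.6
ee_pos: [469.4, 339.8, 151.7]
ee_rot: [179.9, -0.2, 127.6]
force: [4.3, 0.6, -6.6]
gripper_width: 11.1
gripper_force: 8.0
```

```bash
python3 st.py; python3 - <<'E'
from h import *
a=np.radians(37.1); h=np.array([np.cos(a),np.sin(a),0]); e=np.array([-h[1],h[0],0])
for n in("scene","top"):
    I,D=optics.grab_frame(n); A=cloud(cam(n),D)
    S=np.c_[A@h,A@e,A[:,2]]
    T=S[(abs(S[:,2]-180)<6)&(abs(S[:,0]-582)<15)&(abs(S[:,1]+19)<95)]
    print(n,len(T),np.percentile(T[:,0],[2,25,50,75,98]).round(1) if len(T) else 0,np.percentile(T[:,1],[2,98]).round(1),np.polyfit(T[:,1],T[:,0],1))
    B=S[(S[:,0]>575)&(S[:,0]<605)&(abs(S[:,1]+19)<85)&(S[:,2]>50)&(S[:,2]<172)]
    if len(B)>20: print("back",len(B),np.polyfit(B[:,2],B[:,0],1),np.median(B[:,0]))
    B=S[(S[:,0]>555)&(S[:,0]<590)&(abs(S[:,1]+19)<85)&(S[:,2]>50)&(S[:,2]<172)]
    if len(B)>20: print("front?",len(B),np.polyfit(B[:,2],B[:,0],1),np.median(B[:,0]))
E
```

```text
5.6 [34.7 21.2 94.6  0.2 64.  -3. ] [ 4.3  0.6 -6.6] [ 0.21 -0.87 -0.19] 11.102528913979631 7.998250275850296
[469.38203024 339.77974709 151.70545154] 
 [[-0.61   0.793 -0.   ]
 [ 0.793  0.61   0.004]
 [ 0.003  0.002 -1.   ]] h,e 579.3294213120904 -12.132124324873406
tilt 0.12457287185772717 tilt x 0.18651994326455956 ydir 37.56369658787762
scene 160 [571.8 575.1 577.4 580.4 583.6] [-106.9   68.7] [-3.01770197e-03  5.77561939e+02]
back 29 [-3.70467580e-03  5.75825067e+02] 575.3204150485082
front? 369 [2.57871640e-02 5.69513089e+02] 572.4537128953178
top 107 [573.5 575.8 579.1 581.7 584.8] [-110.    67.2] [-2.18732080e-03  5.78848339e+02]
back 103 [-5.56120296e-04  5.75817717e+02] 575.5788325309219
front? 315 [1.75055448e-02 5.72311178e+02] 574.584070684959
```

Emit:
{"op": "send_rows", "data": {
  "targets": [
    [[0, 0, 0, 0, 0, 0, 1], [0, 0, 0, 0, 0, 0, -0.5], [0, 0, 0, 0, 0, 0, -0.5], [0, 0, 0, 0, 0, 0, -0.5], [0, 0, 0, 0, 0, 0, -1], [0, 0, 0, 0, 0, 0, -1], [0, 0, 0, 0, 0, 0.05, -1], [0, 0, 0, 0, 0, 0.1, -1], [0, 0, 0, 0, 0, 0.2, -1], [0, 0, 0, 0, 0, 0.2, -1], [0, 0, 0, -0.05, -0.1, 0.2, -1], [0, 0, 0, 0, -0.2, 0.1, -1]]
  ]
}}

```text
time_s: 6.9
ee_pos: [459.0, 281.2, 326.8]
ee_rot: [179.7, -0.2, 127.8]
force: [1.1, -0.4, -0.1]
gripper_width: 91.2
gripper_force: 0.0
```

```bash
python3 st.py; cat > bd.py <<'E'
from h import *
a=np.radians(37.1); h=np.array([np.cos(a),np.sin(a),0]); e=np.array([-h[1],h[0],0])
for n in("scene","top"):
    I,D=optics.grab_frame(n); cv2.imwrite(f"pics/{n}b.png",I[:,:,::-1]); A=cloud(cam(n),D)
    S=np.c_[A@h,A@e,A[:,2]]; S=S[abs(S[:,1]+19)<82]
    T=S[(abs(S[:,2]-180)<5)&(abs(S[:,0]-582)<15)]
    print(n,len(T),np.percentile(T[:,0],[2,25,50,75,98]).round(1),np.median(T[:,2]))
    for z in range(50,176,15):
        B=S[(abs(S[:,0]-580)<20)&(abs(S[:,2]-z)<7)]
        if len(B)>4: print(z,len(B),np.median(B[:,0]).round(1),end='; ')
    print()
E
python3 bd.py
```

```text
6.9 [30.1 12.  82.4  0.2 85.4 -7.7] [ 1.1 -0.4 -0.1] [-0.06 -0.05  0.01] 91.24544869678876 0.0
[459.00036267 281.22358112 326.78339825] 
 [[-0.612  0.791  0.002]
 [ 0.791  0.612  0.006]
 [ 0.003  0.005 -1.   ]] h,e 535.7276230581128 -52.573276433151364
tilt 0.2719376823354493 tilt x 0.19988293057030626 ydir 37.76229713122347
scene 331 [569.9 572.8 575.5 578.6 581.8] 179.95939578698622
50 219 569.4; 65 67 572.9; 80 68 572.8; 95 63 572.4; 110 63 572.2; 125 60 571.8; 140 78 571.5; 155 71 571.2; 170 95 571.2; 
top 76 [572.8 574.9 577.7 580.8 583.1] 180.595136271748
50 70 571.1; 65 27 574.9; 80 25 574.7; 95 22 574.6; 110 25 574.2; 125 23 574.1; 140 26 573.8; 155 21 573.3; 170 31 573.3;
```

Emit:
{"op": "send_rows", "data": {
  "targets": [
    [[0, 0, -0.0165, 0.02, -0.2, 0, -1], [0, 0, -0.0165, 0.02, -0.2, 0, -1], [0, 0, -0.0165, 0.02, -0.2, 0, -1], [0, 0, -0.0165, 0.02, -0.2, 0, -1], [0, 0, -0.0165, 0.02, -0.2, 0, -1], [0, 0, -0.0165, 0.02, -0.2, 0, -1], [0, 0, -0.0165, 0.02, -0.2, 0, -1], [0, 0, -0.0165, 0.02, -0.2, 0, -1], [0, 0, -0.0165, 0.02, -0.2, 0, -1], [0, 0, -0.0165, 0.02, -0.2, 0, -1], [0, 0, -0.0165, 0.02, -0.2, 0, -1], [0, 0, -0.0165, 0.02, -0.2, 0, -1]]
  ]
}}

```text
time_s: 8.2
ee_pos: [506.8, -201.7, 322.2]
ee_rot: [-179.9, -0.2, 109.7]
force: [1.1, 0.1, 0.2]
gripper_width: 91.3
gripper_force: 0.0
```

Emit:
{"op": "send_rows", "data": {
  "targets": [
    [[0, 0, -0.0165, 0.02, -0.15, 0, -1], [0, 0, -0.0165, 0.02, -0.15, 0, -1], [0, 0, 0, 0, -0.1, 0.0, -1], [0, 0, 0, 0, 0, 0, -1]]
  ]
}}

```text
time_s: 8.6
ee_pos: [514.9, -282.4, 321.3]
ee_rot: [-179.8, -0.2, 106.6]
force: [0.2, 0.6, 0.6]
gripper_width: 91.1
gripper_force: 0.0
```

```bash
python3 st.py; python3 - <<'E'
from h import *
C=cam("wrist"); I,D=optics.grab_frame("wrist"); cv2.imwrite("pics/w2.png",I[:,:,::-1]); 
print("cam at",-C[2].T@C[3])
A=cloud(C,D); np.save("w2.npy",A)
H=A[(A[:,2]>168)&(A[:,2]<215)&(A[:,0]>450)&(A[:,0]<580)&(A[:,1]>-340)&(A[:,1]<-240)]
print(len(H)); 
if len(H): print(H.min(0),H.max(0),np.median(H,0))
R=A[(abs(A[:,2]-140)<4)&(A[:,0]>400)&(A[:,0]<580)&(A[:,1]>-380)&(A[:,1]<-100)]
print(len(R),np.median(R,0)); d=np.linalg.svd(R-R.mean(0))[2][0]; print(d)
for o in("clamp","clamp_grip"):
  for r in optics.place_of("wrist",o)[:3]: print(o,r, onz(C,[r["at"]],148.5 if o=="clamp" else 194.5))
E
```

```text
8.6 [-29.9  17.1  76.2   0.   87.  -46.5] [0.2 0.6 0.6] [-0.05  0.08 -0.  ] 91.1088933965536 0.0
[ 514.8551827  -282.42099082  321.30956164] 
 [[-0.286  0.958 -0.004]
 [ 0.958  0.286  0.003]
 [ 0.004 -0.003 -1.   ]] h,e 240.28162182593402 -535.8192021730268
tilt -0.18205235544421042 tilt x 0.22758897553869176 ydir 16.61219128757567
cam at [ 492.60963184 -208.56260537  492.46010321]
714
[ 476.93843076 -308.59277483  168.00222464] [ 536.1170378  -274.24741917  207.01349004] [ 493.72170684 -290.45726893  195.41925923]
1548 [ 491.2443971  -241.82479199  139.95753031]
[ 0.28586618 -0.95826831  0.0015418 ]
clamp {'at': [171.0, 136.9], 'conf': 0.91} [[ 380.79114562 -252.22838748  148.5       ]]
clamp_grip {'at': [270.7, 213.5], 'conf': 0.93} [[ 508.58294208 -292.30573635  194.5       ]]
clamp_grip {'at': [272.6, 150.1], 'conf': 0.62} [[ 492.55157855 -230.56247832  194.5       ]]
clamp_grip {'at': [159.7, 141.4], 'conf': 0.57} [[ 386.10569511 -253.63189107  194.5       ]]
```

View pics/w2.png

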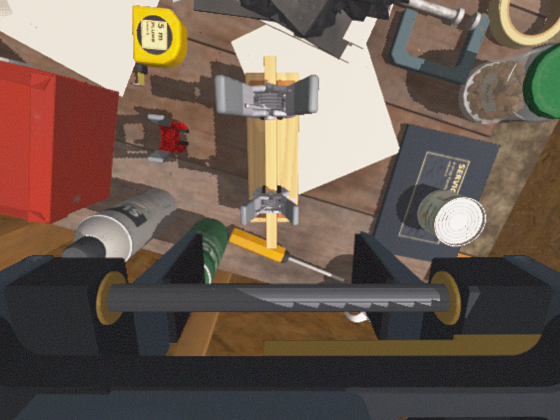

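The smaller clamp is at (270,207) with handles at x≈242–298, and the bigger one at (267,95). The gripper's closing line is square to the rail.

```bash
python3 - <<'E'
import numpy as np
A=np.load("w2.npy"); d=np.array([-.286,.958]);x=np.array([.958,.286])
H=A[(A[:,2]>185)&(A[:,2]<215)&(A[:,0]>450)&(A[:,0]<580)&(A[:,1]>-340)&(A[:,1]<-240)]
u=H[:,:2]@x; v=H[:,:2]@d
print("u",np.percentile(u,[1,99]),"v",np.percentile(v,[1,50,99]),"z",np.percentile(H[:,2],99))
for m in(u<402,u>402): print(m.sum(),np.percentile(u[m],[1,50,99]).round(1),np.percentile(v[m],[1,50,99]).round(1))
R=A[(abs(A[:,2]-140)<4)&(A[:,0]>400)&(A[:,0]<580)&(A[:,1]>-380)&(A[:,1]<-100)]
ur=R[:,:2]@x;vr=R[:,:2]@d;print("rail u",np.percentile(ur,[2,50,98]),"v",np.percentile(vr,[0.5,99.5]))
B=A[(A[:,2]>225)&(A[:,2]<245)&(A[:,0]>420)&(A[:,0]<540)&(A[:,1]>-230)&(A[:,1]<-140)];print("big",np.percentile(B[:,:2]@x,[1,99]),np.median(B[:,:2]@d))
p=np.array([514.86,-282.42]);print("tcp u,v",p@x,p@d)
E
```

```text
u [373.35952389 429.99813715] v [-433.76075531 -422.87147892 -413.98927432] z 206.49414931858698
262 [373.2 379.1 383.8] [-433.6 -423.  -414. ]
239 [419.4 425.  430. ] [-433.8 -422.6 -413.9]
rail u [395.07626678 401.64659372 407.78542967] v [-484.23518141 -267.80163911]
big [361.02623718 443.06618381] -314.1328617125156
tcp u,v 412.46376000000004 -417.80832
```

Emit:
{"op": "send_rows", "data": {
  "targets": [
    [[0, 0, 0.002, -0.022, -0.022, 0, -1], [0, 0, 0.002, -0.022, -0.022, 0, -1], [0, 0, 0, 0, 0, -0.09, -1], [0, 0, 0, 0, 0, -0.09, -1], [0, 0, 0, 0, 0, -0.09, -1], [0, 0, 0, 0, 0, -0.09, -1], [0, 0, 0, 0, 0, -0.09, -1], [0, 0, 0, 0, 0, -0.09, -1], [0, 0, 0, 0, 0, -0.09, -1], [0, 0, 0, 0, 0, -0.09, -1], [0, 0, 0, 0, 0, 0, -1], [0, 0, 0, 0, 0, 0, -1]]
  ]
}}

```text
time_s: 9.95
ee_pos: [505.9, -289.2, 178.9]
ee_rot: [-179.9, -0.2, 107.1]
force: [-0.2, 0.5, 0.7]
gripper_width: 91.1
gripper_force: 0.0
```

```bash
python3 st.py; python3 -c "
from h import *
s=env.state();p=s['ee_pos'][:2];print(p@[.958,.286],p@[-.286,.958])
I,D=optics.grab_frame('wrist');cv2.imwrite('pics/w3.png',I[:,:,::-1])"
```

```text
9.95 [-30.9  20.5  91.6   0.   68.1 -48.1] [-0.2  0.5  0.7] [-0.1  -0.01  0.04] 91.13145893227032 0.0
[ 505.89075804 -289.21791406  178.90159651] 
 [[-0.295  0.956 -0.003]
 [ 0.956  0.295  0.002]
 [ 0.003 -0.002 -1.   ]] h,e 229.03178239414888 -535.8329063529806
tilt -0.10874184251993867 tilt x 0.1762267856913566 ydir 17.145638306996005
401.9270227793421 -421.7555184633284
```

View pics/w3.png

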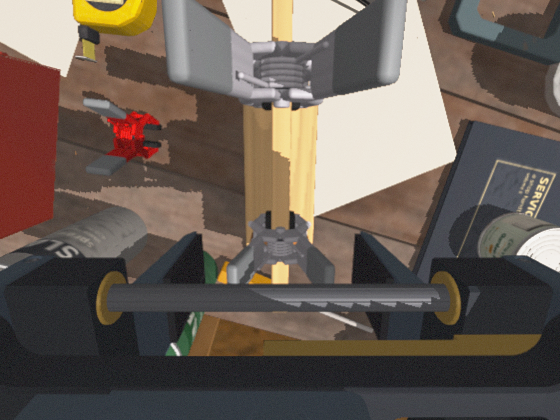

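The clamp's handles sit centred between the fingers (about (240,270) and (325,270)). Closing.

Emit:
{"op": "send_rows", "data": {
  "targets": [
    [[0, 0, 0, 0.003, -0.01, -0.012, -1], [0, 0, 0, 0, 0, 0, 0], [0, 0, 0, 0, 0, 0, 1], [0, 0, 0, 0, 0, 0, 1], [0, 0, 0, 0, 0, 0, 1], [0, 0, 0, 0, 0, 0, 1], [0, 0, 0, 0, 0, 0, 1], [0, 0, 0, 0, 0, 0, 1], [0, 0, 0, 0, 0, 0, 1], [0, 0, 0, 0, 0, 0, 1], [0, 0, 0, 0, 0, 0, 1], [0, 0, 0, 0, 0, 0, 1]]
  ],
  "grip_force": 28
}}

```text
time_s: 11.2
ee_pos: [509.5, -292.3, 181.0]
ee_rot: [179.7, 0.2, 107.1]
force: [0.5, 2.0, 17.6]
gripper_width: 27.5
gripper_force: 28.0
```

Emit:
{"op": "send_rows", "data": {
  "targets": [
    [[0, 0, 0, 0, 0, 0, 1], [0, 0, 0, 0, 0, 0, 1], [0, 0, 0, 0, 0, 0, 1]]
  ]
}}

```text
time_s: 11.5
ee_pos: [509.5, -292.3, 180.9]
ee_rot: [179.7, 0.2, 107.1]
force: [-0.4, 1.2, 17.5]
gripper_width: 27.3
gripper_force: 28.0
```

```bash
python3 st.py
```

```text
11.5 [-31.   20.5  91.3   0.1  67.9 -48.2] [-0.4  1.2 17.5] [ 0.31 -0.05  0.04] 27.347673681210857 27.995693385601044
[ 509.48133434 -292.29060969  180.93280751] 
 [[-0.294  0.956  0.007]
 [ 0.956  0.294 -0.002]
 [-0.004  0.006 -1.   ]] h,e 230.04209380200055 -540.449503319279
tilt 0.33043787294956106 tilt x -0.2022680401290954 ydir 17.12362747346847
```

Emit:
{"op": "send_rows", "data": {
  "targets": [
    [[0, 0, 0, 0, 0, 0.02, 1], [0, 0, 0, 0, 0, 0.03, 1], [0, 0, 0, 0, 0, 0.04, 1], [0, 0, 0, 0, 0, 0.05, 1], [0, 0, 0, 0, 0, 0.1, 1], [0, 0, 0, 0, 0, 0.1, 1], [0, 0, 0, 0, 0, 0.1, 1], [0, 0, 0, 0, 0, 0.15, 1], [0, 0, 0, 0, 0, 0.15, 1], [0, 0, 0, 0, 0, 0.1, 1], [0, 0, 0, 0, 0, 0.05, 1], [0, 0, 0, 0, 0, 0, 1]]
  ]
}}

```text
time_s: 12.7
ee_pos: [506.8, -291.5, 355.3]
ee_rot: [-180.0, -0.1, 107.1]
force: [0.6, 0.3, -1.9]
gripper_width: 27.3
gripper_force: 28.0
```

```bash
python3 st.py;  python3 -c "
from h import *
I,D=optics.grab_frame('wrist');cv2.imwrite('pics/w4.png',I[:,:,::-1])
C=cam('wrist')
for o in ('tip_a','clamp'):
  for r in optics.place_of('wrist',o)[:3]: print(o,r)
"
```

```text
12.7 [-31.1  16.5  72.4   0.   91.2 -48.2] [ 0.6  0.3 -1.9] [-0.06 -0.01  0.01] 27.265159554470088 27.971631288528442
[ 506.84242825 -291.51340519  355.32912425] 
 [[-0.294  0.956 -0.001]
 [ 0.956  0.294  0.001]
 [ 0.001 -0.    -1.   ]] h,e 228.4061606752626 -538.2378082708573
tilt -0.021007335072821248 tilt x 0.07917341029504721 ydir 17.126743905006744
tip_a {'at': [193.1, 134.7], 'conf': 0.88}
tip_a {'at': [299.8, 219.0], 'conf': 0.74}
tip_a {'at': [191.4, 125.2], 'conf': 0.7}
clamp {'at': [185.6, 130.7], 'conf': 0.9}
clamp {'at': [258.0, 218.5], 'conf': 0.74}
clamp {'at': [274.9, 237.3], 'conf': 0.56}
```

View pics/w4.png

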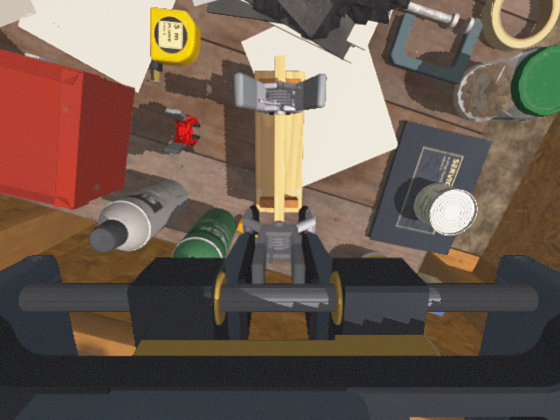

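The clamp is held and fully open, jaws at about (252,218) and (308,218), spring at (280,240). Now I measure how it sits in the gripper.

```bash
python3 - <<'E'
from h import *
I,D=optics.grab_frame('wrist'); C=cam('wrist'); s=env.state()
R=Ro.from_euler('xyz',s["ee_rot"],degrees=True).as_matrix()
v,u=np.mgrid[195:262,236:324]; u=u.ravel();v=v.ravel(); d=D[v,u]; ok=d>0
T=(pts(C,np.c_[u,v][ok],d[ok])-s["ee_pos"])@R   # tool coords
m=(abs(T[:,0])<40)&(abs(T[:,1])<60)&(T[:,2]>-30)&(T[:,2]<110); T=T[m]
for z in range(-30,110,6):
    q=T[(T[:,2]>=z)&(T[:,2]<z+6)]
    if len(q)>2: print(z,len(q),"x",np.percentile(q[:,0],[0,50,100]).round(1),"y",np.percentile(q[:,1],[0,20,50,80,100]).round(1))
E
```

```text
-30 201 x [ 9.4 16.6 18.5] y [-22.7 -18.3  10.2  17.5  22.5]
-24 287 x [ 7.7 16.  18.3] y [-23.3 -16.1   7.2  16.   22.9]
-18 264 x [ 4.3 16.  18.2] y [-23.9 -16.9  -1.   15.   22.3]
-12 244 x [ 2.3 15.7 18.3] y [-24.4 -16.8  -8.9  14.1  22.1]
-6 180 x [-1.7 12.4 18.1] y [-22.9 -15.3   6.9  13.5  20.6]
0 96 x [-3.7 10.  17.5] y [-18.8 -11.4  -9.    9.6  12.8]
6 97 x [-6.9 10.1 11.2] y [-14.8 -11.6  -6.    9.1  12.6]
12 147 x [-8.1  9.2 11.4] y [-14.8  -9.3  -0.2   7.   13.6]
18 463 x [-9.1  1.9 11.7] y [-13.8  -5.6  -0.9   3.7  12.3]
24 353 x [-5.7  2.5 13.9] y [-14.2  -7.2  -0.2   5.3  12.4]
30 190 x [-5.1 10.8 14.1] y [-18.9 -15.1  -0.9  13.3  17.1]
36 135 x [-3.6  9.7 11.7] y [-23.7 -20.6 -15.4  18.8  22.1]
42 155 x [ 0.2  8.7 11.9] y [-28.1 -25.5 -20.3  23.7  26.4]
48 50 x [-2.6 10.7 11.8] y [-28.8 -26.8  20.7  25.3  26.6]
54 76 x [-3.3 10.1 12.2] y [-29.5 -26.6 -22.2  24.   27.7]
60 223 x [-8.1  8.2 13.3] y [-30.2 -21.2  16.1  20.   28.4]
66 89 x [-8.5 12.2 13.6] y [-28.7 -22.9 -18.1  21.1  26.8]
72 32 x [11.5 13.  13.9] y [-25.9 -23.7 -19.8  21.7  23.6]
78 7 x [12.9 13.3 13.4] y [-24.7 -22.7 -20.6  20.2  21.2]
```

Emit:
{"op": "send_rows", "data": {
  "targets": [
    [[0, 0, 0.006, -0.005, 0.09, 0, 1], [0, 0, 0.0124, -0.009, 0.17, 0, 1], [0, 0, 0.0124, -0.009, 0.17, 0, 1], [0, 0, 0.0124, -0.009, 0.17, 0, 1], [0, 0, 0.0124, -0.009, 0.17, 0, 1], [0, 0, 0.0124, -0.009, 0.17, 0, 1], [0, 0, 0.0124, -0.009, 0.17, 0, 1], [0, 0, 0.0124, -0.009, 0.17, 0, 1], [0, 0, 0.0124, -0.009, 0.17, 0, 1], [0, 0, 0.0124, -0.009, 0.17, 0, 1], [0, 0, 0.0124, -0.009, 0.17, 0, 1], [0, 0, 0.0124, -0.009, 0.17, 0, 1]]
  ]
}}

```text
time_s: 14.1
ee_pos: [484.3, 102.8, 353.5]
ee_rot: [-179.8, -0.2, 120.0]
force: [1.5, 0.0, -1.5]
gripper_width: 27.5
gripper_force: 28.0
```

Emit:
{"op": "send_rows", "data": {
  "targets": [
    [[0, 0, 0.0124, -0.009, 0.17, 0, 1], [0, 0, 0.0124, -0.009, 0.17, 0, 1], [0, 0, 0.0124, -0.009, 0.17, 0, 1], [0, 0, 0.0124, -0.009, 0.17, 0, 1], [0, 0, 0.0124, -0.009, 0.17, 0, 1], [0, 0, 0.0124, -0.009, 0.17, 0, 1], [0, 0, 0.006, -0.005, 0.09, 0, 1], [0, 0, 0, 0, 0.04, 0, 1], [0, 0, 0, 0, 0, 0, 1], [0, 0, 0, 0, 0, 0, 1]]
  ]
}}

```text
time_s: 15.1
ee_pos: [473.9, 329.6, 354.0]
ee_rot: [-179.8, -0.1, 127.1]
force: [0.6, 0.1, -0.4]
gripper_width: 27.2
gripper_force: 28.0
```

```bash
python3 st.py; cat > wb.py <<'E'
from h import *
I,D=optics.grab_frame('wrist'); C=cam('wrist'); s=env.state(); cv2.imwrite('pics/w5.png',I[:,:,::-1])
A=cloud(C,D); a=np.radians(37.1); h=np.array([np.cos(a),np.sin(a),0]); e=np.array([-h[1],h[0],0])
S=np.c_[A@h,A@e,A[:,2]]
T=S[(abs(S[:,2]-180)<4)&(abs(S[:,0]-578)<20)&(abs(S[:,1]+19)<110)]
print("top edge",len(T),np.percentile(T[:,0],[1,50,99]).round(1),"e",np.percentile(T[:,1],[.5,99.5]).round(1),"z",np.median(T[:,2]),np.polyfit(T[:,1],T[:,0],1))
for z in range(40,180,12):
    B=S[(abs(S[:,0]-580)<16)&(abs(S[:,1]+19)<82)&(abs(S[:,2]-z)<6)]
    if len(B)>4: print(z,len(B),np.percentile(B[:,0],[5,50,95]).round(1))
E
python3 wb.py
```

```text
15.1 [33.6 15.8 73.5  0.1 90.9 -3.5] [ 0.6  0.1 -0.4] [-0.06  0.02  0.05] 27.15892916847155 27.97140508890152
[473.92413671 329.59863502 354.00803808] 
 [[-0.604  0.797 -0.004]
 [ 0.797  0.604  0.   ]
 [ 0.003 -0.003 -1.   ]] h,e 576.8108043162982 -22.992250598745983
tilt -0.1565320553657003 tilt x 0.14438587129617636 ydir 37.12665186810867
top edge 1095 [570.7 576.6 581.4] e [-106.3   71.3] z 180.06002053382338 [1.0801107e-03 5.7618030e+02]
52 124 [566.  567.2 569.1]
64 42 [584.  584.1 584.6]
```

View pics/w5.png

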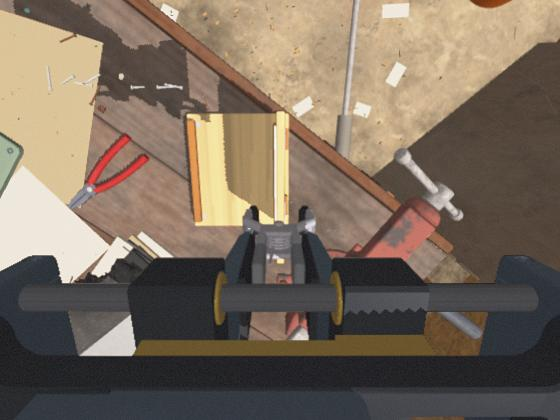

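Board edge (at x≈284) runs between the jaws (~(250,215), (308,215)). Lowering with a small correction.

Emit:
{"op": "send_rows", "data": {
  "targets": [
    [[0, 0, 0, -0.007, 0.0135, -0.08, 1], [0, 0, 0, 0, 0, -0.08, 1], [0, 0, 0, 0, 0, -0.07, 1], [0, 0, 0, 0, 0, -0.07, 1], [0, 0, 0, 0, 0, -0.06, 1], [0, 0, 0, 0, 0, 0, 1]]
  ]
}}

```text
time_s: 15.75
ee_pos: [472.0, 332.0, 280.4]
ee_rot: [-179.7, -0.2, 127.1]
force: [-0.1, -0.2, -1.2]
gripper_width: 27.8
gripper_force: 28.0
```

```bash
python3 st.py; python3 wb.py
```

```text
15.75 [33.9 16.8 82.3  0.2 81.2 -3.3] [-0.1 -0.2 -1.2] [-0.01 -0.05 -0.04] 27.77629405784221 27.971521317958832
[471.98835963 331.97987473 280.44715492] 
 [[-0.603  0.797 -0.006]
 [ 0.798  0.603 -0.001]
 [ 0.003 -0.006 -1.   ]] h,e 576.7032424457761 -19.92533587373111
tilt -0.31702165945222527 tilt x 0.18620622555141328 ydir 37.1080654843309
top edge 1607 [571.7 577.1 582.6] e [-90.6  71.3] z 181.08470738225887 [1.83147323e-03 5.77258053e+02]
52 140 [567.4 567.9 569.4]
64 34 [585.1 585.8 586.6]
```

Emit:
{"op": "send_rows", "data": {
  "targets": [
    [[0, 0, 0, 0.005, 0.0035, 0, 1], [0, 0, 0, 0, 0, -0.04, 1], [0, 0, 0, 0, 0, -0.04, 1], [0, 0, 0, 0, 0, -0.04, 1], [0, 0, 0, 0, 0, -0.04, 1], [0, 0, 0, 0, 0, -0.04, 1], [0, 0, 0, 0, 0, -0.04, 1], [0, 0, 0, 0, 0, -0.02, 1], [0, 0, 0, 0, 0, 0, 1], [0, 0, 0, 0, 0, 0, 1]]
  ]
}}

```text
time_s: 16.8
ee_pos: [473.7, 334.2, 230.2]
ee_rot: [-179.9, -0.2, 127.2]
force: [-0.1, 0.2, -1.2]
gripper_width: 27.7
gripper_force: 28.0
```

```bash
python3 st.py; python3 bd.py; python3 - <<'E'
from h import *
I,D=optics.grab_frame('wrist'); I2=cv2.imread('pics/sceneb.png'); s=env.state()
u,v=proj(cam("scene"),s["ee_pos"])[0].astype(int); print(u,v)
cv2.imwrite('pics/f.png',np.hstack([cv2.resize(I[150:270,210:350,::-1],(420,360),interpolation=2),cv2.resize(I2[max(0,v-60):v+60,max(0,u-63):u+63],(378,360),interpolation=2)]))
E
```

```text
16.8 [34.  18.2 87.4  0.2 74.5 -3.3] [-0.1  0.2 -1.2] [-0.05 -0.   -0.03] 27.654383415973722 27.971583008766174
[473.65987812 334.22193488 230.17808164] 
 [[-0.604  0.797 -0.003]
 [ 0.797  0.604  0.002]
 [ 0.003 -0.002 -1.   ]] h,e 579.3888473156916 -19.145378034639037
tilt -0.09028465310712173 tilt x 0.1873789504336822 ydir 37.18172781034027
scene 161 [569.8 572.5 575.5 578.2 581.5] 179.8942318293974
50 133 568.9; 65 29 572.6; 80 37 572.4; 95 32 572.0; 110 34 571.9; 125 35 571.4; 140 42 570.9; 155 42 570.7; 170 52 571.0; 
top 102 [572.3 574.5 577.7 580.4 583.3] 179.9086190144123
50 86 570.8; 65 34 575.1; 80 25 574.6; 95 30 574.4; 110 29 574.3; 125 29 573.9; 140 33 573.5; 155 30 573.4; 170 43 573.5; 
184 322
```

View pics/f.png

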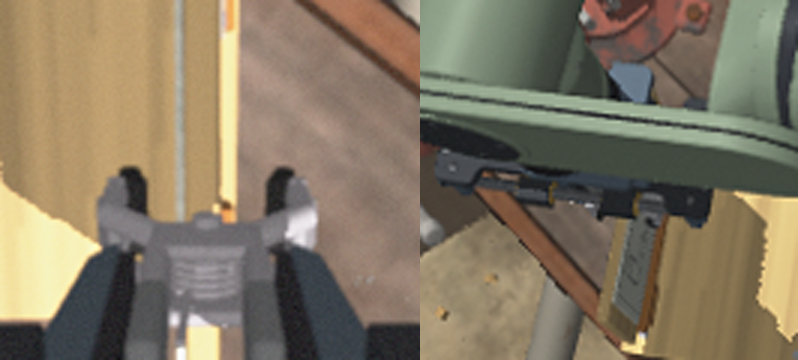

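Both jaws straddle the edge, untouched. The board (columns 177–220 in the crop) sits slightly toward the front jaw (inner faces at 145 and 270), so I shift about 2 mm forward and 4 mm down.

Emit:
{"op": "send_rows", "data": {
  "targets": [
    [[0, 0, 0, -0.008, -0.006, 0, 1], [0, 0, 0, 0, 0, -0.01, 1], [0, 0, 0, 0, 0, -0.01, 1], [0, 0, 0, 0, 0, 0, 1], [0, 0, 0, 0, 0, 0, 1], [0, 0, 0, 0, 0, 0, 1], [0, 0, 0, 0, 0, 0, 1]]
  ]
}}

```text
time_s: 17.65
ee_pos: [472.0, 332.9, 226.0]
ee_rot: [-179.9, -0.2, 127.2]
force: [0.1, -0.3, -2.4]
gripper_width: 27.6
gripper_force: 28.0
```

```bash
python3 st.py; python3 - <<'E'
from h import *
I,D=optics.grab_frame('wrist')
cv2.imwrite('pics/f2.png',cv2.resize(I[150:270,210:350,::-1],(700,600),interpolation=2))
E
```

```text
17.65 [34.  18.2 88.   0.2 73.9 -3.3] [ 0.1 -0.3 -2.4] [-0.08  0.    0.05] 27.583203347884314 27.97138899564743
[471.976345   332.94193902 226.04918655] 
 [[-0.604  0.797 -0.003]
 [ 0.797  0.604  0.001]
 [ 0.003 -0.002 -1.   ]] h,e 577.2739846305914 -19.150761534529902
tilt -0.10930263366456552 tilt x 0.1869517727160837 ydir 37.180077053991916
```

View pics/f2.png

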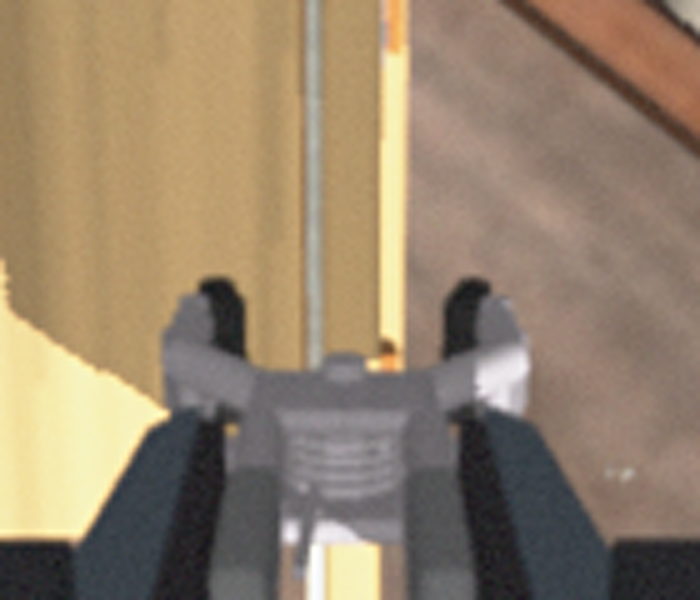

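The board edge (303–380) is centred between the jaws (245 and 443), with a clear gap on both sides. Handing in.

```bash
python3 -c "
from workcell import env
print(env.job_done())"
```

```text
the job is handed in; nothing more can be done
None
```

The board is standing upright (the cameras put it about 1° forward of square) and released. The smaller clamp is held squeezed wide open over the middle of its top edge, with the jaws reaching about 34 mm down on each side and touching nothing; I handed the job in at about 18 s of the 64 s, and no verdict came back.

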